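# Pop a staple box out of the dispenser and trap it

### The arm

A 6-joint arm with a two-finger parallel gripper is mounted at the origin on a cart in front of the work surface, level with it; the furniture and walls round the work are solid. World frame = base frame: x ahead of the robot, y to its left, z up, the work surface at z = 0. Lengths are in mm, angles in rad, forces in N, time in s.
With the tool pointing down it reaches from about 400 to 925 mm from the base axis. Payload 12.5 kg.
Tool frame: the origin (TCP) lies midway between the tips of the shut fingers; the grasp point (between the pads) lies 19 mm behind it (env.pinch_z is the distance from the TCP to the grasp point, in mm); z points along the fingers, y is the line along which they close (so a half turn about z gives the same grasp; the last joint's range is limited). The gripper opens to 95 mm and grips with 3 to 60 N. Pads are 20 mm wide; open, the fingers measure 119 mm over their backs; the gripper's body (75 mm by 180 mm) begins 59 mm behind the grasp point.
Start: joints at [-1.304, 0.491, 1.559, -0, 1.092, -0.106], TCP at [227.664, -582.079, 214.661] pointing down, gripper open.
Joint ranges: [-3.1, 3.1], [-0.84, 2.19], [0.05, 2.79], [-1.13, 4.28], [0.06, 2.93], [-2.69, 2.69]. Speed limits (rad/s): [2.22, 2.22, 2.79, 3.14, 3.14, 3.14].

### API

Orientations are given as [roll, pitch, yaw] about the fixed x, y, z axes, in that order (R = Rz(yaw) Ry(pitch) Rx(roll)).
In Python, from cell import readout, eyes, job_done, env gives the robot as it stands.
- The arm moves only by the shell command python3 -m jog 'ROWS'. ROWS is a JSON object of lists of equal length, an entry for each row: "dp": the shift along the tool's x, y, z in mm, a list of three; "twist": the turn about the tool's z in degrees; "claw": the closure, from -1 (fully open) to 1 (shut). A call has 1 to 8 rows; each row is the pose to reach, as a shift and turn from the pose commanded when the call began, along the tool's axes at that moment; what a row does not reach only later rows make up. A row lasts 1/12 s, in which the tool goes at most 41.7 mm and 7.16 degrees, less where a joint would pass 70% of its speed; a pose out of reach is approached as far as the arm can. A call with a gripper value outside its range is refused whole. The fingers move at their own pace and stop on an object; the grip force is fixed at half the most. Time passes only in rows, so rows that repeat a pose let the fingers close. It gives the time, the measured TCP pose, the force and the opening at its end, in the units of the state.
- readout.state(): the state, without advancing time (a new reading comes with each control period).
- eyes.read_camera(name): name is "scene" or "top" or "wrist"; returns the picture (384x512x3 uint8, red, green, blue); there is no depth.
- eyes.camera_model(name): a dict with "intrinsics" (3x3 intrinsics, pixels), "k1" (the pictures are not rectified: a ray, as slopes to the right and down, at radius r is drawn at 1 + k1 r^2 times it, then the intrinsics apply), "R" (3x3) and "t" (3): a world point X has camera coordinates R X + t. Camera axes: x right, y down, z forward; pixel columns grow to the right and rows downward; lengths in mm; the calibration is good to about 2 mm. A picture is of the moment at which its call begins: read the wrist's pose just before it. camera_model takes no time and is no camera call; for the wrist camera it gives the pose at the moment of the call.
- job_done(): hands the job in, once; it reports no verdict.
The state is a dict: "t": time; "joints": joint angles; "qvel": joint speeds; "tau": joint torques, N m; "eef_pos": TCP position; "tcp_rot": TCP orientation; "ft_force": force on the tool from outside, world axes, zero at the start; "moment": the same for the moment, N m; "opening": opening from 0.0 (shut) to 1.0 (fully open).
Only numpy, scipy, OpenCV 4.12 (cv2) and the standard library are available. Lean on these libraries where they do the work, as an engineer would, in place of code of your own. Each camera call takes 0.05 s, during which the arm holds its last target. There are 200 camera calls.

### The job

Fetch the next box of staples out of the slot of the spring dispenser: press the eject key down with one fingertip, and with the other finger stop the box that pops out while it still lies flat on the ledge, before it slides off. Only touch the box, do not lift or carry it, and leave the other things where they are. Finish holding: one finger keeps the key down while the other keeps the popped-out box from sliding on.

Things in the scene. Friction and masses are not known exactly. Their poses are not given: they have to be found in the camera images.
- dispenser: Low dispenser fixed to the counter, 167x100x42 mm. Origin on the counter under the middle of the slot's mouth; z up; the box comes out along -x (towards the robot); +y is the side of the key. White hood over the slot: x 0 to +105, y -32 to +32, top at z 42 mm; beside it a casing to y +68, 21 mm high. In front: ledge (point ledge_spot) and key, with nothing above them
- ledge_spot (a point): A point on the top of the open ledge in front of the slot, at (-45, 0, 10) mm in the dispenser's frame, beside the key. The ledge is 10 mm high, x 0 to -62, y -32 to +32 mm, with 3 mm high lips along its two long sides, and is empty at the start but for the front 6 mm of the box. A finger here stops the box about 30 mm out
- key_top (a point): Centre of the top face of the eject key: square ribbed aluminium cap 28x28 mm, at (-45, +50, 27) mm in the dispenser's frame, left of the ledge as one looks into the slot, on a plinth 14 mm high. Pressed it sinks 8 mm at most, to z 19 mm: 9 mm above the ledge, 15 mm below the box's top. So level fingertips 35 to 70 mm apart along y can stand on the key and in the box's way at once
- eject_key (a joint): How far the eject key is pressed, 0 (up) to 0.008 m (fully down). A spring resists with 2 N at first and 5 N fully down; it comes up again if let go. From 4 mm down it releases the box
- carriage (a joint): Travel of the spring pusher behind the box, 0 to 0.105 m. Once released it pushes the box out at roughly 35 mm/s with about 4 N, damped, and does not go back. Left alone it pushes the box over the end of the ledge, where it tips off, within about 3 s; a finger standing in front of the box stops it
- refill: The staple box in the slot: card box 75 mm long (along the slot), 51 mm wide, 24 mm high, loose, about 90 g. Origin at the centre of its underside; its y axis is its long side. At the start it lies on the 10 mm high floor at dispenser x = +31.5 mm, its front face at x = -6 mm; as it pops out it moves along dispenser -x
- spare_box: a second staple box, 51x75x24 mm, lying on the counter to the right of the dispenser; a bystander; origin at the centre of its underside, z up
- eraser: an eraser 22x58x12 mm on the counter in front of the ledge; a bystander; origin at the centre of its underside, z up
- clip_big: a black binder clip 57x41x17 mm on the counter to the left of the dispenser; a bystander; origin at the centre of its underside, z up
- mug: a white dotted mug, 91 mm high; a bystander, to the right; origin at the centre of its underside, z up
- staple_remover: a small black jaw staple remover 29x55x28 mm; a bystander, to the right; origin at the centre of its underside, z up
- sticky_pad: a pad of notes 76x76x14 mm; a bystander, to the left; origin at the centre of its underside, z up
There are look-alikes about, which are no part of the job. Of the things that look like the dispenser, the larger one is meant.

How it is judged (in metres and radians):
On the way, in this order (a step that is already met when the one before it is completed fails the run):
1. the eject key is pressed and the box released (value of joint eject_key above 0.005 m), for 0.05 s.
2. the box has popped out by at least 10 mm and a finger touches it (x of refill in the frame of dispenser below 0.0215 m and contact force between the fingers and refill above 0.5 N), for 0.2 s.
At the end, for the whole second after the job is handed in: The key is held at least 5 mm down; the box has popped out by at least 10 mm, lies flat on the ledge (within 4 mm in height, 0.12 rad) at rest, and a finger holds it back with more than 0.5 N (all of step 2 and value of joint eject_key above 0.005 m and x of refill in the frame of dispenser above -0.06 m and z of refill in the frame of dispenser between 0.007 and 0.014 m and angle between refill's own z axis and vertical below 0.12 rad and linear speed of refill below 0.01 m/s); the arm keeps its last pose, push and grip.
It fails at once if the box is lifted off the ledge by more than 6 mm (z of refill in the frame of dispenser above 0.016 m).
It fails at once if the box slides or tips off the ledge (z of refill in the frame of dispenser below 0.004 m or angle between refill's own z axis and vertical above 0.15 rad).
It fails at once if another thing on the counter is moved by more than 30 mm (distance of any of spare_box, eraser, clip_big, mug, staple_remover, sticky_pad from where it was at the start of the episode above 0.03 m).
It also fails if it takes over 32 s, if anything falls off the work surface, if the arm or the gripper's body presses on something with over 40 N, if the wrist force passes 120 N, or if a joint passes its speed limit or range.

## Working session

There is one attempt and no reset: what is moved stays moved. The work goes in short steps, Python scripts to look and compute and a shell command to move; the robot and the scene stay as the last step left them, time stands still between calls to the robot, and variables do not carry over. Pictures are saved under pics/ and viewed, on a budget of 10 in all, crops included, one or two more only if the job needs it, and the job is handed in when it is done.

```bash
mkdir -p pics; cat > h.py <<'E'
import numpy as np,cv2
from cell import readout,eyes,job_done,env
def snap(n,f):
    m=eyes.camera_model(n); im=eyes.read_camera(n); cv2.imwrite(f'pics/{f}.png',cv2.cvtColor(im,cv2.COLOR_RGB2BGR)); np.savez(f'pics/{f}.npz',K=m['intrinsics'],k1=m['k1'],R=m['R'],t=m['t']); return im
def load(f): return np.load(f'pics/{f}.npz')
def proj(f,X):
    m=load(f); c=np.atleast_2d(X)@m['R'].T+m['t']; s=c[:,:2]/c[:,2:]; s=s*(1+m['k1']*(s**2).sum(1,keepdims=True)); K=m['K']; return np.c_[s,np.ones(len(s))]@K.T[:,:2]
def back(f,uv,z):
    m=load(f);K=m['K']; d=(np.c_[np.atleast_2d(uv),np.ones(len(np.atleast_2d(uv)))]@np.linalg.inv(K).T)[:,:2]; s=d.copy()
    for _ in range(20): s=d/(1+m['k1']*(s**2).sum(1,keepdims=True))
    r=np.c_[s,np.ones(len(s))]@m['R']; o=-m['R'].T@m['t']; return o+r*((np.atleast_1d(z)-o[2])/r[:,2])[:,None]
E
python3 - <<'E'
from h import *
for n in('scene','top'):snap(n,n+'0')
import cv2
a=cv2.imread('pics/top0.png');cv2.imwrite('pics/top0b.png',cv2.resize(a,(800,600),interpolation=cv2.INTER_CUBIC))
s=readout.state();print(s['t'],s['eef_pos'],s['tcp_rot'],s['opening'],s['ft_force'])
for n in('scene','top'):
  m=load(n+'0');print(n,-m['R'].T@m['t'],m['k1'])
E
```

```text
0.1 [ 227.60533509 -581.86124043  214.10176552] [-3.14058172e+00 -8.50282612e-05  3.72854152e-01] 0.9963354193983973 [-0.82595366 -0.02688888 -0.5540753 ]
scene [  -38.96260704 -1052.80418243   992.12310719] 0.025481519063153785
top [ 254.97070042  -31.25576941 1134.34014174] -0.023534088173819603
```

View pics/top0b.png

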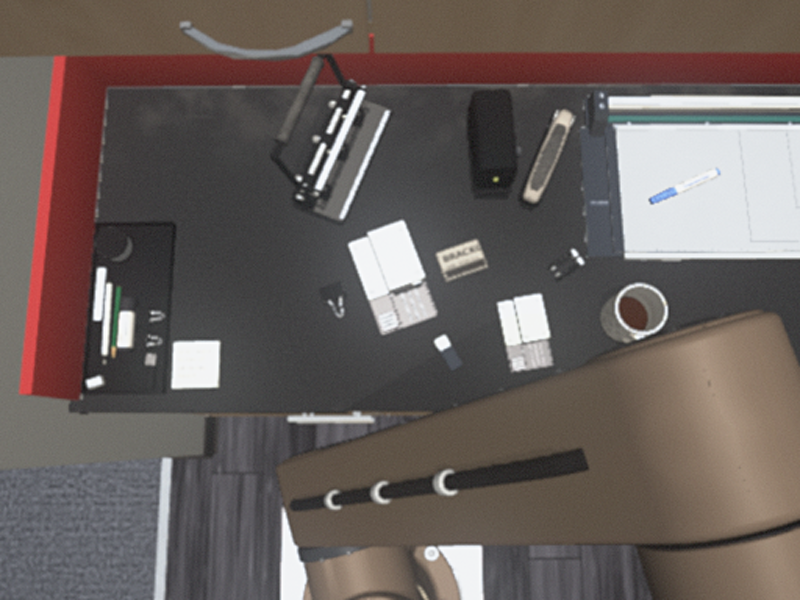

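View pics/scene0.png

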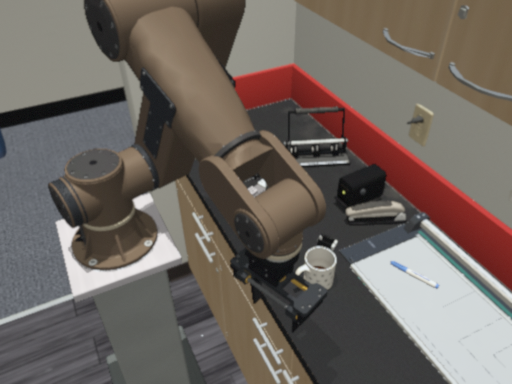

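The top view shows the larger dispenser at about (395,277) in the 800x600 picture, with the key in its front-left at (387,318). The smaller look-alike is at (525,330), and the eraser lies in front at (448,350). The scene view hides the dispenser behind the arm. Next I enlarge the top view.

```bash
python3 - <<'E'
from h import *
a=cv2.imread('pics/top0.png')[134:244,205:305];cv2.imwrite('pics/crop.png',cv2.resize(a,None,fx=5.4,fy=5.4,interpolation=cv2.INTER_CUBIC))
E
```

```text
(no output)
```

View pics/crop.png

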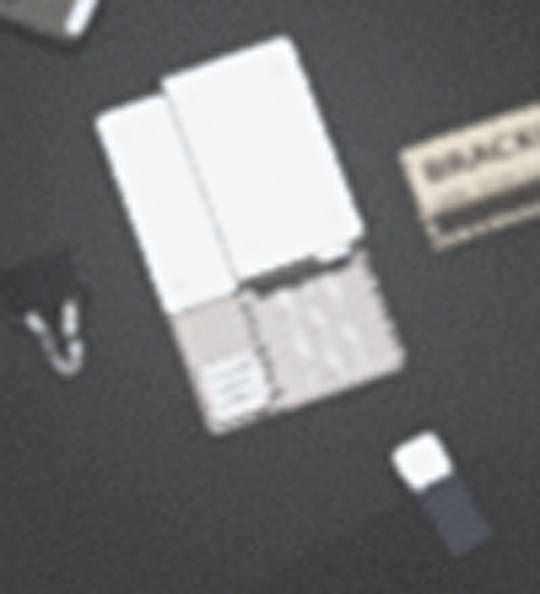

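```bash
cat > fit.py <<'E'
from h import *
from scipy.optimize import least_squares
P=np.array([[163,82],[290,36],[365,236],[240,285],[97,118],[170,314],[403,363],[214,433],[237,387]])/5.4+[205,134]-.4
D=np.array([[105,32,42],[105,-32,42],[0,-32,42],[0,32,42],[105,68,21],[0,68,21],[-62,-32,11],[-62,68,14],[-45,50,27]],float)
def T(p,D): c,s=np.cos(p[2]),np.sin(p[2]); return D@np.array([[c,s,0],[-s,c,0],[0,0,1]])+[p[0],p[1],0]
if __name__=='__main__':
  r=least_squares(lambda p:(proj('top0',T(p,D))-P).ravel(),[500,0,0.3],loss='soft_l1')
  print(r.x,'\n',r.fun.reshape(-1,2).round(1)); p=r.x
  print(T(p,np.array([[-45,50,27.],[-45,0,10],[-45,20,27]])))
  E=np.array([[428,455],[465,520]])/5.4+[205,134]; print('eraser',back('top0',E,12))
E
python3 fit.py
```

```text
[ 5.06647818e+02 -4.25981506e+01  3.47660663e-01] 
 [[ 0.2 -0.2]
 [-0.3  0.2]
 [-0.1 -0.3]
 [-0.2 -0.9]
 [ 0.   0. ]
 [-0.1  0.1]
 [ 0.9  0.6]
 [-0.1  0.5]
 [-0.1 -0.2]]
[[447.30509697 -10.92100712  27.        ]
 [464.34006505 -57.92962189  10.        ]
 [457.52607782 -39.12617598  27.        ]]
eraser [[ 414.50989568 -103.84974999   12.        ]
 [ 383.02400919 -120.97376814   12.        ]]
```

The fit is good: residuals are at most 0.9 px, the sizes agree, and the dispenser sits at (506.6, -42.6) with yaw 0.348. I move above the point between key and ledge with the fingers at about 36 mm opening.

```bash
python3 -m jog '{"dp":[[206,-214,0],[206,-214,0],[206,-214,0],[206,-214,0],[206,-214,0],[206,-214,0],[206,-214,0],[206,-214,0]],"twist":[1.4,1.4,1.4,1.4,1.4,1.4,1.4,1.4],"claw":[0.24,0.24,0.24,0.24,0.24,0.24,0.24,0.24]}'; python3 - <<'E'
from h import *
from fit import T
s=readout.state()
import sys
from scipy.spatial.transform import Rotation as Ro
R=Ro.from_euler('xyz',s['tcp_rot']).as_matrix()
print(s['t'],s['tcp_rot'],s['opening'],R.T@(T([506.65,-42.6,.3477],np.array([-45,26,120.]))-s['eef_pos']))
E
```

```text
t: 0.77
eef_pos: [342.4, -302.8, 214.6]
tcp_rot: [-3.14, -0.0, 0.351]
ft_force: [-0.0, -0.3, 0.5]
opening: 0.499
0.7667 [-3.13986556e+00 -8.06350358e-05  3.51326025e-01] 0.49946437746354455 [ 198.84030322 -213.73767392   95.00181126]
```

```bash
python3 -m jog '{"dp":[[199,-214,20],[199,-214,95],[199,-214,95],[199,-214,95],[199,-214,95],[199,-214,95],[199,-214,95],[199,-214,95]],"twist":[0.2,0.2,0.2,0.2,0.2,0.2,0.2,0.2],"claw":[0.24,0.24,0.24,0.24,0.24,0.24,0.24,0.24]}'; python3 -m jog '{"dp":[[0,0,0],[0,0,0],[0,0,0],[0,0,0]],"twist":[0,0,0,0],"claw":[0.24,0.24,0.24,0.24]}'; cat > look.py <<'E'
import sys
from h import *
from fit import T
from scipy.spatial.transform import Rotation as Ro
f=sys.argv[1]; p=[506.65,-42.6,.3477]
s=readout.state(); R=Ro.from_euler('xyz',s['tcp_rot']).as_matrix()
print(s['t'],s['eef_pos'],s['tcp_rot'],s['opening'],s['ft_force'],'to go',R.T@(T(p,np.array([-45,26,19.]))-s['eef_pos']))
snap('wrist',f)
a=cv2.imread(f'pics/{f}.png')
D=[[105,32,42],[105,-32,42],[0,-32,42],[0,32,42],[0,68,21],[-62,-32,13],[-31,36,27],[-31,64,27],[-59,64,27],[-59,36,27],[-6,-25.5,34],[-6,25.5,34]]
for u in proj(f,T(p,np.array(D,float))):
  if abs(u).max()<2000: cv2.circle(a,tuple(int(v) for v in u),3,(0,0,255),1)
cv2.imwrite(f'pics/{f}b.png',cv2.resize(a,(800,600)))
E
python3 look.py w1
```

```text
t: 1.43
eef_pos: [456.1, -35.5, 118.0]
tcp_rot: [-3.141, 0.001, 0.347]
ft_force: [-0.3, 0.2, 0.6]
opening: 0.381
t: 1.77
eef_pos: [455.5, -39.8, 120.0]
tcp_rot: [3.141, -0.0, 0.344]
ft_force: [0.5, -1.1, -0.0]
opening: 0.382
1.7667 [455.51578353 -39.77355183 120.01530258] [ 3.14107210e+00 -4.92348264e-04  3.43543076e-01] 0.3821264370330507 [ 0.50987211 -1.13609459 -0.0248405 ] to go [  2.03685506  -5.98071268 101.01321804]
```

View pics/w1b.png

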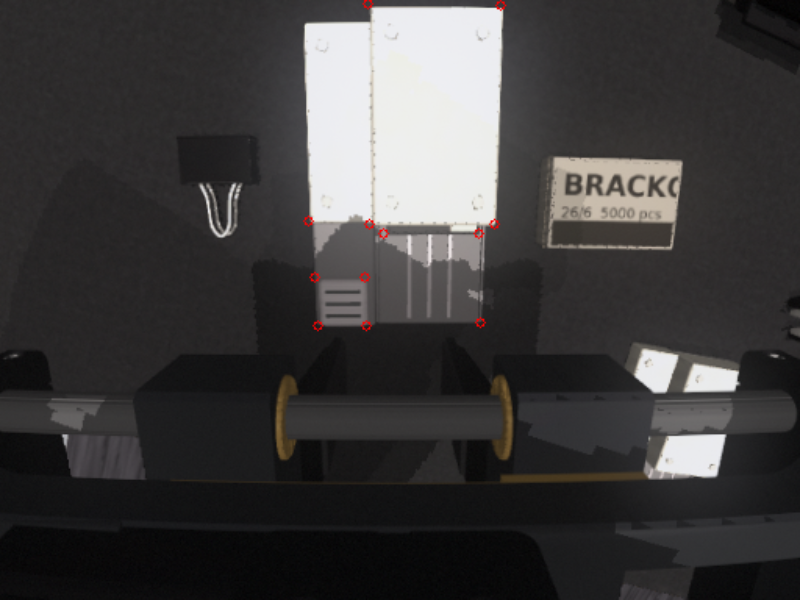

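The wrist view confirms the fit: the predicted key corners (314–365, 277–325) lie within about 3 px (1–1.5 mm) of the seen key (318–368, 278–325). I correct by 1 mm and descend.

```bash
python3 -m jog '{"dp":[[2,-5,20],[2,-5,50],[2,-5,70],[2,-5,70],[2,-5,70],[2,-5,70],[2,-5,70],[2,-5,70]],"twist":[-0.2,-0.2,-0.2,-0.2,-0.2,-0.2,-0.2,-0.2],"claw":[0.24,0.24,0.24,0.24,0.24,0.24,0.24,0.24]}'; python3 look.py w2;python3 look.py w3
```

```text
t: 2.48
eef_pos: [456.3, -33.6, 50.8]
tcp_rot: [3.14, -0.002, 0.348]
ft_force: [0.2, 0.5, -0.7]
opening: 0.379
2.4833 [456.30443656 -33.58600655  50.75673733] [ 3.14036742e+00 -1.77863105e-03  3.48117787e-01] 0.3792878432961601 [ 0.21234569  0.46637258 -0.72959323] to go [-0.79489334 -0.41006651 31.75489514]
2.5333 [456.19432757 -33.49443679  50.61657038] [ 3.14048449e+00 -1.55516347e-03  3.48220845e-01] 0.3812864522415542 [-0.14314369  0.32906409 -0.37724106] to go [-0.71528646 -0.28262429 31.61520244]
```

View pics/w3b.png

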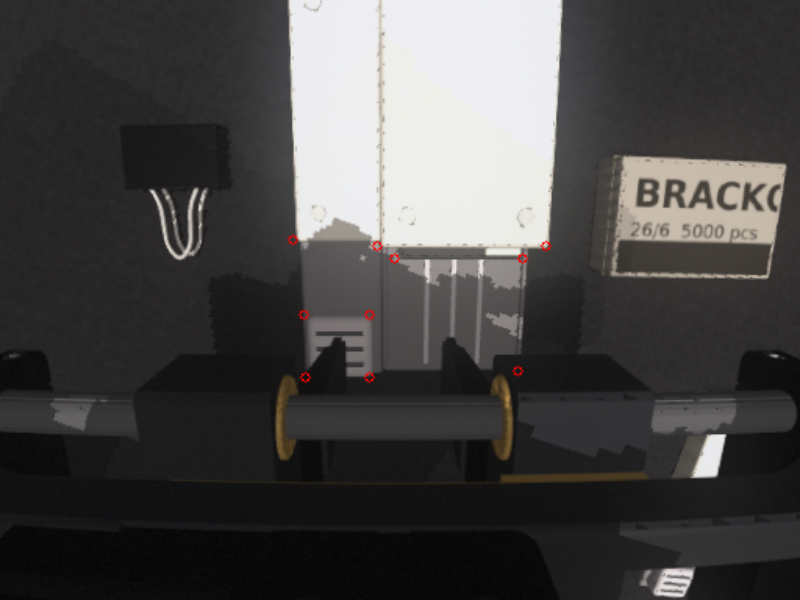

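Here the real corners sit about 4 px (1.6 mm) to the right of the prediction, so I shift 1.5 mm and press.

```bash
python3 -m jog '{"dp":[[-0.5,1.5,8],[-0.5,1.5,16],[-0.5,1.5,20],[-0.5,1.5,23],[-0.5,1.5,26],[-0.5,1.5,29],[-0.5,1.5,31],[-0.5,1.5,31]],"twist":[0,0,0,0,0,0,0,0],"claw":[0.24,0.24,0.24,0.24,0.24,0.24,0.24,0.24]}'; python3 -c "
from h import *
s=readout.state();print(s['eef_pos'],s['ft_force'],s['moment'])"
```

```text
t: 3.25
eef_pos: [455.6, -34.8, 19.1]
tcp_rot: [-3.142, 0.0, 0.349]
ft_force: [-4.6, -0.7, 16.7]
opening: 0.379
[455.55158284 -34.80925858  19.06860609] [-4.64238228 -0.68336855 16.72529283] [0.18585207 0.93806084 0.09284402]
```

```bash
python3 -m jog '{"dp":[[0,0,0],[0,0,0],[0,0,0],[0,0,0],[0,0,0],[0,0,0],[0,0,0],[0,0,0]],"twist":[0,0,0,0,0,0,0,0],"claw":[0.24,0.24,0.24,0.24,0.24,0.24,0.24,0.24]}'; python3 -m jog '{"dp":[[0,0,0],[0,0,0],[0,0,0],[0,0,0],[0,0,0],[0,0,0],[0,0,0],[0,0,0]],"twist":[0,0,0,0,0,0,0,0],"claw":[0.24,0.24,0.24,0.24,0.24,0.24,0.24,0.24]}'; python3 look.py w4
```

```text
t: 3.92
eef_pos: [455.5, -34.8, 19.1]
tcp_rot: [-3.142, 0.0, 0.348]
ft_force: [-3.6, -0.8, 14.2]
opening: 0.381
t: 4.58
eef_pos: [455.5, -34.9, 19.1]
tcp_rot: [-3.142, 0.0, 0.348]
ft_force: [-4.7, -1.0, 15.0]
opening: 0.381
4.5833 [455.47189958 -34.85634236  19.05916978] [-3.14153641e+00  2.59668051e-04  3.48226226e-01] 0.3806246299084926 [-4.71787401 -0.95338341 14.97542872] to go [ 0.47769024 -1.28123801  0.0591178 ]
```

View pics/w4b.png

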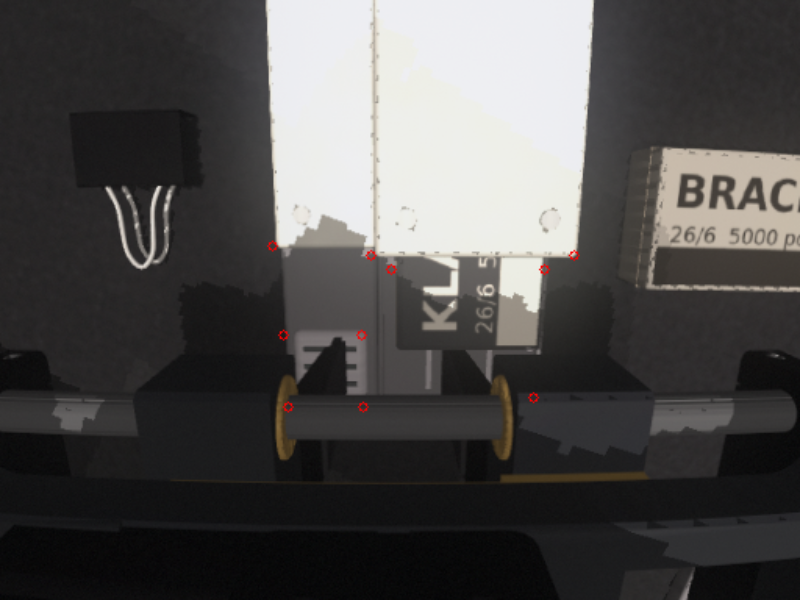

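The box is about 30 mm out, lying square, with its front edge at row 350 against the right finger at (460,350). The left finger stands on the key at (337,345). The tip is at z 19.1 mm, which matches the key fully down. The steady force is about 15 N down and 4.7 N from the box. I hand it in.

```bash
python3 -c "
from h import *
print(job_done());s=readout.state();print(s['t'],s['eef_pos'],s['ft_force'])"
```

```text
the job is handed in; nothing more can be done
None
the job is handed in; nothing more can be done
```

I pressed the eject key fully down with the left finger, and the right finger stopped the staple box on the ledge about 30 mm out. The job was handed in at about 4.6 s in that holding pose; it reports no verdict.

- **Key:** the fingertip stood at z 19.1 mm, which is the height given for the key fully down. It pressed with a steady 15 N, more than the 5 N spring, so the key is on its stop.
- **Box:** it pushed on the finger with a steady 4–5 N. The last wrist picture showed it square and flat on the ledge.
- **Other things:** I did not measure the bystanders again afterwards. The spare box and the clip looked undisturbed in the last picture. The arm only passed high over the counter, and I saw no sign of contact with anything else.
- **Disagreement:** the dispenser position from the top camera and the wrist camera differed by about 1.5 mm sideways. I corrected for this before pressing.

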